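# Clear the carving board

### The job

Lift the wooden scraper off its rest and, with its blade pressed lightly (a few newtons) on the carving board, wipe all four loose wood chips off the board's open end into the steel tray there. Do not touch the chips with the fingers and never bear down hard on the board. When every chip lies in the tray, put the scraper back on its rest as you found it and let go; leave the other things where they are.

Things in the scene. Friction and masses are not known exactly. Their poses are not given: they have to be found in the camera images.
- scraper: pale wooden scraper lying across its rest. Block 112 mm long (its x), 36 mm thick (its y), 40 mm high, on it a grip ridge 90 mm long (x), 22 mm thick (y), from 40 to 78 mm height: grip it from above across the 22 mm. 0.25 kg. Origin at the centre of the block's underside, z up
- blade_root (a point): middle of the scraper block's underside, where its grey blade comes out: 112 mm long (scraper x), 8 mm thick, straight lower edge, clamped firmly. How far the blade stands out below the block differs each time, 10 to 26 mm; it is not reported and is hidden in the rest at the start: feel for the board with it
- rest: low fixed dark wooden rest, left or right of the stand, origin under its centre: two rails 120 mm long (its x), 18 mm thick, 35 mm high with a slot 20 mm wide between them. The scraper stands on the rails, blade down in the slot, its x along the rest's x, both origins in line
- stand: fixed carving stand; origin on the table under its centre, z up. Carries a dark wooden board 300 mm long (stand y, both ends open) by 210 mm wide (stand x), 18 mm thick, centred over the origin, upper face level, 60 mm above the table, with a rim 10 mm wide and 10 mm high along each long side: 190 mm free between the rims. Chips start within 115 mm of its middle along y
- board_mid (a point): middle of the board's upper face as it stands unpressed, 60 mm above the stand's origin (a point of the stand: it does not move). The board rests on soft pads: pressed, it sinks straight down 1 mm per 2.5 N, 12 mm at most
- tray: shallow open steel tray, fixed, 210 mm (its x) by 130 mm (its y), 26 mm high, walls and floor 4 mm; origin at the centre of its underside. It is tucked about 25 mm under one open end of the board, at the stand's +y or -y end, with nearly the same yaw as the stand
- case: closed flat wooden tool case, fixed, 210 by 120 by 26 mm, origin at the centre of its underside; tucked under the other end of the board. Chips do not belong on it
- chip0: flat wood chip, 70 mm long (its x) by about 26 mm (its y) by 5 mm thick, 11 g, an irregular flake lying on the board; origin at the centre of its underside
- chip1: flat wood chip, 66 mm long (its x) by about 24 mm (its y) by 5 mm thick, 11 g, an irregular flake lying on the board; origin at the centre of its underside
- chip2: flat wood chip, 62 mm long (its x) by about 28 mm (its y) by 5 mm thick, 11 g, an irregular flake lying on the board; origin at the centre of its underside
- chip3: flat wood chip, 68 mm long (its x) by about 22 mm (its y) by 5 mm thick, 11 g, an irregular flake lying on the board; origin at the centre of its underside
- jar: turned dark wooden jar, 72 mm across, 90 mm high, origin under its centre; stands on the side of the stand away from the rest. Bystander
- spoon: carved wooden spoon lying on the case. Bystander
- mallet: wooden mallet lying beyond the stand. Bystander
- chisel: chisel with wooden handle lying beyond the stand. Bystander
- pot: pale wooden pot, 80 mm across, 100 mm high, beyond the stand. Bystander

How it is judged:
On the way, in this order (a step that is already met when the one before it is completed fails the run):
1. the blade of the upright scraper is pressed on the board with at least 1.5 N (contact force between scraper and stand above 1.5 N and angle between scraper's own z axis and vertical below 0.2 rad and horizontal distance between scraper and stand below 0.2 m and height (world z) of scraper above 0.055 m), for 0.2 s.
2. all four chips lie in the tray (x of chip0 in the frame of tray between -0.107 and 0.107 m and y of chip0 in the frame of tray between -0.067 and 0.067 m and z of each of chip0, chip1, chip2, chip3 in the frame of tray below 0.042 m and x of chip1 in the frame of tray between -0.107 and 0.107 m and y of chip1 in the frame of tray between -0.067 and 0.067 m and x of chip2 in the frame of tray between -0.107 and 0.107 m and y of chip2 in the frame of tray between -0.067 and 0.067 m and x of chip3 in the frame of tray between -0.107 and 0.107 m and y of chip3 in the frame of tray between -0.067 and 0.067 m), for 0.2 s.
At the end, for the whole second after the job is handed in: All four chips at rest in the tray (origins within its outline, 2 mm over allowed, under 42 mm above its underside); the scraper still and upright (0.1 rad) on its rest (origin 30 to 40 mm high, within 20 mm of the rest's axis, lengthwise along it within 0.15 rad) (all of step 2 and linear speed of each of chip0, chip1, chip2, chip3, scraper below 0.03 m/s and height (world z) of scraper between 0.03 and 0.04 m and angle between scraper's own z axis and vertical below 0.1 rad and horizontal distance between scraper and rest below 0.02 m and angle between the x axis of scraper and the x axis of rest, either way round below 0.15 rad); the robot touches nothing.
It fails at once if the scraper bears on the stand with more than 15 N (contact force between scraper and stand above 15 N).
It fails at once if the fingers touch a chip (contact force between the fingers and chip0 above 0.3 N or contact force between the fingers and chip1 above 0.3 N or contact force between the fingers and chip2 above 0.3 N or contact force between the fingers and chip3 above 0.3 N).
It fails at once if the robot bears on the stand with more than 5 N (contact force between the arm and stand above 5 N).
It fails at once if a bystander is moved more than 30 mm (distance of any of jar, spoon, mallet, chisel, pot from where it was at the start of the episode above 0.03 m).
It also fails if it takes over 64 s, if anything falls off the work surface, if the arm or the gripper's body presses on something with over 40 N, if the wrist force passes 120 N, or if a joint passes its speed limit or range.

### The arm

A 7-joint arm with a two-finger parallel gripper is mounted at the origin on the work surface. World frame = base frame: x ahead of the robot, y to its left, z up, the work surface at z = 0. Lengths are in m, angles in rad, forces in N, time in s.
With the tool pointing down it reaches from about 0.425 to 0.925 m from the base axis. Payload 6.8 kg.
Tool frame: the origin (TCP) lies at the very end of the fingers, on their centre line; the grasp point (between the pads) lies 19 mm behind it; z points along the fingers, y is the line along which they close (so a half turn about z gives the same grasp; the last joint's range is limited). The gripper opens to 85 mm and grips with 20 to 120 N. Pads are 22 mm wide; open, the fingers measure 114 mm over their backs; the gripper's body (76 mm by 85 mm) begins 54 mm behind the grasp point. The pads swing forward as they close: fully open they stand 13 mm farther back than shut.
Start: joints at [-1.357, 0.477, 0.022, 1.555, -0.011, 1.109, -0.083], TCP at [0.213, 0.64, 0.231] pointing down, gripper open.
Joint ranges: [-2.96, 2.96], [-0.34, 2.1], [-1.41, 1.46], [0.24, 2.44], [-1.37, 4.51], [0.17, 1.92], [-2.96, 2.96]. Speed limits (rad/s): [2.39, 2.39, 3.14, 3.14, 3.14, 3.14, 3.14].

### API

Orientations are given as a unit quaternion [w, x, y, z].
In Python, from station import bot, optics, job gives the robot as it stands (bot), with the cameras (optics) and the job (job).
- The arm moves only by the shell command python3 nudge.py FILE [FORCE], which reads ROWS from the file FILE. ROWS is one flat JSON list of numbers that holds 1 to 20 rows one after another, with no inner brackets; each row has 5 numbers: dx, dy, dz in m, then a turn about the tool's z in rad, then the opening from 0.0 (shut) to 1.0 (fully open); each row shifts and turns the commanded pose from where the row before left it, along the tool's axes as they then stand; what a row does not reach is not made up. A row lasts 1/10 s, in which the tool goes at most 0.05 m and 0.15 rad, less where a joint would pass 70% of its speed; a pose out of reach is approached as far as the arm can. The fingers move at their own pace and stop on an object; FORCE is the grip in N (left out, the last holds). Time passes only in rows, so rows that do not move let the fingers close. It prints the time, the measured TCP pose, the force, the opening and the grip force at its end. Input that does not fit is refused with a message, and nothing moves.
- bot.get_obs(): the state, without advancing time (a new reading comes with each control period).
- optics.read_camera(name): name is "side" or "top"; returns the picture (384x512x3 uint8, blue, green, red); there is no depth.
- optics.camera_info(name): a dict with "vertical_fov" (degrees; the focal length in pixels is half the picture's height over the tangent of half this angle, whatever the lens; pixels are square), "cx", "cy" (the principal point, pixels), "k1" (the pictures are not rectified: a ray, as slopes to the right and down, at radius r is drawn at 1 + k1 r^2 times it, then the intrinsics apply), "view" (4x4, takes a point from world to camera coordinates). Camera axes: x right, y up, looking along -z (the intrinsics and any distortion apply to the point x, -y, -z); pixel columns grow to the right and rows downward; lengths in m; the calibration is good to about 2 mm. A picture is of the moment at which its call begins. camera_info takes no time and is no camera call.
- job.hand_in(): hands the job in; it is judged then, once.
The state is a dict: "t": time; "q": joint angles; "joint_vel": joint speeds; "joint_torque": joint torques, N m; "eef_pos": TCP position; "tool_rot": TCP orientation; "contact_force": force on the tool from outside, world axes, zero at the start; "torque": the same for the moment, N m; "gripper_width": opening from 0.0 (shut) to 1.0 (fully open); "grasp_force": force on a finger pad.
Only numpy, scipy, OpenCV 4.12 (cv2) and the standard library are available. Lean on these libraries where they do the work, as an engineer would, in place of code of your own. Each camera call takes 0.05 s, during which the arm holds its last target. There are 200 camera calls.

## Working session

There is one attempt and no reset: what is moved stays moved. The work goes in short steps, Python scripts to look and compute and a shell command to move; the robot and the scene stay as the last step left them, time stands still between calls to the robot, and variables do not carry over. Pictures are saved under pics/ and viewed, at most 10 in all, crops included, and the job is handed in when it is done.

```bash
ls; mkdir -p pics
cat > h.py <<'E'
import numpy as np, cv2
from station import bot, optics, job
def ray(cam,u,v):
    i=optics.camera_info(cam); f=192/np.tan(np.radians(i["vertical_fov"])/2)
    a=np.array([(u-i["cx"])/f,(v-i["cy"])/f]); s=a.copy()
    for _ in range(20): s=a/(1+i["k1"]*(s@s))
    V=np.array(i["view"]); R=V[:3,:3]
    return -R.T@V[:3,3], R.T@np.array([s[0],-s[1],-1])
def onz(cam,u,v,z):
    o,d=ray(cam,u,v); return o+d*(z-o[2])/d[2]
def px(cam,p):
    i=optics.camera_info(cam); f=192/np.tan(np.radians(i["vertical_fov"])/2)
    V=np.array(i["view"]); c=V[:3,:3]@np.array(p)+V[:3,3]
    s=np.array([c[0],-c[1]])/-c[2]; s=s*(1+i["k1"]*(s@s))
    return s*f+[i["cx"],i["cy"]]
def tool():
    o=bot.get_obs(); from scipy.spatial.transform import Rotation as Ro
    q=o["tool_rot"]; return np.array(o["eef_pos"]),Ro.from_quat([q[1],q[2],q[3],q[0]]).as_matrix(),o
E
python3 - <<'E'
from h import *
for c in("top","side"):
    im=optics.read_camera(c); cv2.imwrite(f"pics/{c}0.png",im)
    i=optics.camera_info(c); print(c,i["vertical_fov"],i["k1"],ray(c,256,192))
p,R,o=tool(); print(p,R.round(3),o["gripper_width"],o["t"])
E
python3 -c "
import cv2
for c in('top','side'):
    a=cv2.imread(f'pics/{c}0.png'); cv2.imwrite(f'pics/{c}0b.png',cv2.resize(a,(800,600),interpolation=cv2.INTER_CUBIC))"
```

```text
nudge.py
pics
station.py
top 52.06233778114992 0.0022864685485371526 (array([ 0.45849659, -0.00899755,  1.10831803]), array([ 0.12168482, -0.01818281, -0.99256491]))
side 42.69404506884065 -0.04422514275882299 (array([-0.09983882, -0.69764087,  0.88074949]), array([ 0.52081363,  0.54633194, -0.65616131]))
[0.21332973 0.63983538 0.23040681] [[-0.949  0.316 -0.   ]
 [ 0.316  0.949 -0.002]
 [-0.    -0.002 -1.   ]] 0.9986106127269389 0.1
```

View pics/top0b.png

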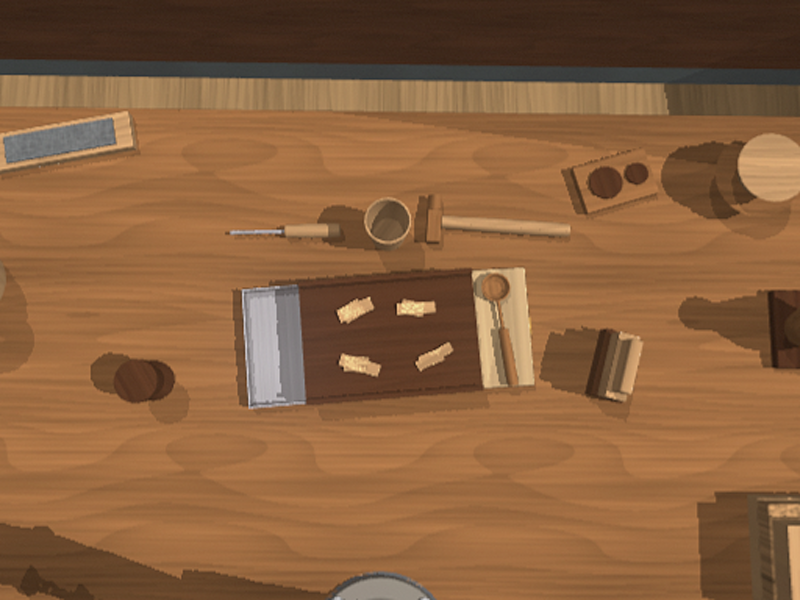

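View pics/side0b.png

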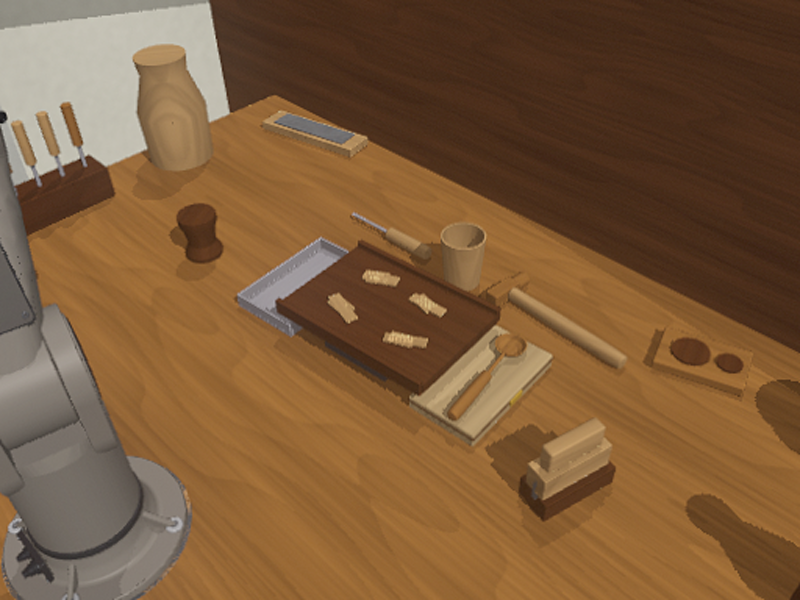

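Top view (800-wide): the tray is at left (245–303, 287–407), the board spans 300–480, the case and spoon are at right, and the scraper on its rest is at about (615,366). The jar at (140,380) is away from everything. The tray is therefore at world +y and the rest at −y.

Run:
```python
from h import *
t=cv2.imread("pics/top0.png"); s=cv2.imread("pics/side0.png")
a=cv2.resize(t[205:262,370:417],(470,570),interpolation=cv2.INTER_NEAREST)
b=cv2.resize(s[265:335,328:398],(330,330),interpolation=cv2.INTER_NEAREST)
m=np.zeros((570,800,3),np.uint8); m[:,:470]=a; m[:330,470:]=b
cv2.imwrite("pics/crop1.png",m)
# board: dark, low-brightness red-brown
hsv=cv2.cvtColor(t,cv2.COLOR_BGR2HSV)
print("board px",t[200,225],t[240,280],"table",t[280,250],"tray",t[220,170],t[220,187],"chip",t[197,227])
board=(t[...,2]<95)&(t[...,2]>20); board=board.astype(np.uint8); board[:160]=0;board[270:]=0;board[:,:185]=0;board[:,315:]=0
board=cv2.morphologyEx(board,cv2.MORPH_CLOSE,np.ones((15,15)))
c=max(cv2.findContours(board,0,2)[0],key=cv2.contourArea); r=cv2.minAreaRect(c); print(r)
P=np.array([onz("top",*k,0.07)[:2] for k in cv2.boxPoints(r)]); print(P.round(4),P.mean(0)); print(np.linalg.norm(np.diff(P,axis=0),axis=1))
```

```text
board px [131 188 227] [38 60 95] table [ 69 114 165] tray [185 183 189] [128 127 131] chip [122 174 221]
((246.37599182128906, 214.0535125732422), (79.65080261230469, 117.17036437988281), 85.10090637207031)
[[ 0.6174  0.1629]
 [ 0.6484 -0.1489]
 [ 0.4378 -0.1661]
 [ 0.4084  0.1387]] [ 0.52798408 -0.00334756]
[0.31333539 0.21124538 0.30619879]
```

View pics/crop1.png

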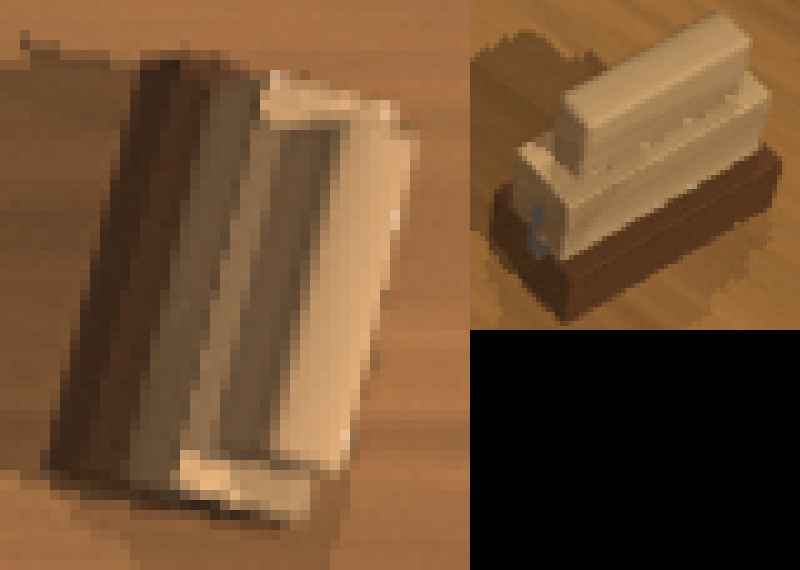

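Run:
```python
from h import *
T=[(404,216),(411,218),(404,251.5),(397,250.5)]; S=[(381.6,267.7),(386.9,274),(353,290.4),(347.7,285.1)]
for c,K in(("top",T),("side",S)):
    P=np.array([onz(c,*k,.113)[:2] for k in K]); print(c,P.round(4).tolist(),P.mean(0).round(4)); 
    d=(P[0]+P[1]-P[2]-P[3])/2; print("len",np.linalg.norm(d),"ang",np.degrees(np.arctan2(d[1],d[0])),"wid",np.linalg.norm(P[0]-P[1]),np.linalg.norm(P[2]-P[3]))
# rail base check: rest dark bottom corners in top z=0
# side: board mask
s=cv2.imread("pics/side0.png"); t=cv2.imread("pics/top0.png")
for c,I,roi in(("side",s,(140,260,160,330)),("top",t,(160,270,185,315))):
    y0,y1,x0,x1=roi; m=np.zeros(I.shape[:2],np.uint8); m[y0:y1,x0:x1]=(I[y0:y1,x0:x1,2]<(100 if c=="top" else 110))
    m=cv2.morphologyEx(m,cv2.MORPH_OPEN,np.ones((3,3)))
    k=max(cv2.findContours(m,0,2)[0],key=cv2.contourArea); h=cv2.convexHull(k); a=cv2.approxPolyDP(h,3,True)[:,0]
    print(c,[(p.tolist(),onz(c,*p,.07)[:2].round(4).tolist()) for p in a])
# tray rim: grey mask, z=.026
m=np.zeros(t.shape[:2],np.uint8); A=t.astype(int); g=(abs(A[...,0]-A[...,2])<25)&(A[...,2]>90); m[170:270,140:200]=g[170:270,140:200]
k=max(cv2.findContours(m,0,2)[0],key=cv2.contourArea);a=cv2.approxPolyDP(cv2.convexHull(k),2,True)[:,0]
print("tray",[(p.tolist(),onz("top",*p,.026)[:2].round(4).tolist()) for p in a])
# chips
m=np.zeros(t.shape[:2],np.uint8); m[180:245,205:300]=t[180:245,205:300,2]>140
for k in cv2.findContours(m,0,2)[0]:
    if cv2.contourArea(k)>30: print("chip",[onz("top",*p,.063)[:2].round(3).tolist() for p in cv2.boxPoints(cv2.minAreaRect(k))])
# overlay of assumed stand on both
x=cv2.resize(t[165:265,145:345],(800,400)) 
y=cv2.resize(s[130:290,140:380],(300,200)); cv2.imwrite("pics/z.png",x)
```

```text
top [[0.5238, -0.4031], [0.519, -0.4206], [0.4347, -0.4001], [0.437, -0.3826]] [ 0.4786 -0.4016]
len 0.08801071454465145 ang -13.462283074073301 wid 0.018236892256841473 0.017643778872642367
side [[0.5183, -0.4074], [0.5119, -0.4243], [0.433, -0.3995], [0.4363, -0.3843]] [ 0.4749 -0.4039]
len 0.08395734733058667 ang -16.5549521614418 wid 0.018074589611994617 0.015543525392596099
side [([206, 155], [0.5593, 0.1887]), ([284, 156], [0.7027, 0.0277]), ([316, 191], [0.6496, -0.13]), ([319, 204], [0.6173, -0.1663]), ([259, 257], [0.3953, -0.1801]), ([188, 213], [0.3771, 0.0425]), ([177, 200], [0.388, 0.0992]), ([177, 192], [0.4068, 0.1234])]
top [([301, 172], [0.6412, -0.148]), ([306, 249], [0.4371, -0.1604]), ([197, 258], [0.4104, 0.1242]), ([190, 179], [0.6186, 0.1485])]
tray [([189, 182], [0.6169, 0.1577]), ([195, 257], [0.411, 0.1353]), ([159, 260], [0.4018, 0.2329]), ([155, 185], [0.6073, 0.2518])]
chip [[0.467, 0.077], [0.496, 0.072], [0.485, 0.003], [0.457, 0.007]]
chip [[0.487, -0.051], [0.516, -0.111], [0.495, -0.121], [0.466, -0.061]]
chip [[0.562, -0.022], [0.59, -0.023], [0.586, -0.088], [0.558, -0.086]]
chip [[0.567, 0.084], [0.599, 0.03], [0.574, 0.015], [0.542, 0.069]]
```

View pics/z.png

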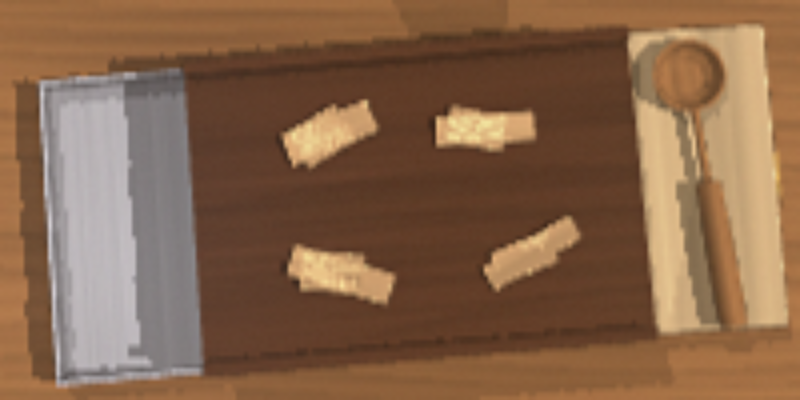

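Both views agree. The ridge centre is about (0.478,−0.4025) with yaw −13.5°. The board centre is about (0.525,−0.010) with yaw +5.7°. The tray is at +y with a 26 mm overlap, and its measured sizes match. The chips form two rows at stand x ≈ ±45 mm.

```bash
echo '[0,0,0,-0.086,1,-0.05,0,0,0,1,-0.05,0,0,0,1,-0.05,0,0,0,1,-0.05,0,0,0,1,-0.05,0,0,0,1,-0.05,0,0,0,1]' > rows.txt && python3 nudge.py rows.txt
echo '[-0.01,-0.048,0,0,1,-0.01,-0.048,0,0,1,-0.01,-0.048,0,0,1,-0.01,-0.048,0,0,1,-0.01,-0.048,0,0,1,-0.01,-0.048,0,0,1,-0.01,-0.048,0,0,1,-0.01,-0.048,0,0,1,-0.01,-0.048,0,0,1,-0.01,-0.048,0,0,1,-0.01,-0.048,0,0,1,-0.01,-0.048,0,0,1,-0.01,-0.048,0,0,1,-0.01,-0.048,0,0,1,-0.01,-0.048,0,0,1,-0.01,-0.048,0,0,1,-0.01,-0.048,0,0,1,-0.01,-0.048,0,0,1,-0.01,-0.048,0,0,1,0,0,0,0,1]' > rows.txt && python3 nudge.py rows.txt
cat >> h.py <<'E'
def to(x,y,z,yaw=None):
    """remaining move in tool axes; yaw in rad = angle of tool -x"""
    p,R,o=tool(); d=np.array([x,y,z])-p
    a=np.arctan2(-R[1,0],-R[0,0])
    if yaw is not None:
        print("turn",round(a-yaw,4)); c,s=np.cos(yaw),np.sin(yaw)
        R=np.array([[-c,s*1,0],[-s,-c*-1,0],[0,0,-1]]); R[:,1]=[-s,c,0]
    print("t",o["t"],"p",p.round(4),"yaw",round(a,4),"move",(R.T@d).round(4),"F",np.round(o["contact_force"],2),"M",np.round(o["torque"],2),"w",round(o["gripper_width"],3),"g",o["grasp_force"])
E
python3 -c "
from h import *
to(.478,-.4025,.079,-.236)"
```

```text
t: 0.8
eef_pos: [0.5068, 0.5694, 0.2308]
tool_rot: [-0.0, 0.118, 0.993, -0.0]
contact_force: [-0.4, 0.6, 0.6]
gripper_width: 1.002
grasp_force: 0.0
t: 2.8
eef_pos: [0.4738, -0.3687, 0.2314]
tool_rot: [-0.0, 0.122, 0.992, -0.002]
contact_force: [-0.3, 0.0, 0.2]
gripper_width: 0.996
grasp_force: 0.0
turn -0.0096
t 2.8 p [ 0.4738 -0.3687  0.2314] yaw -0.2456 move [-0.012  -0.0318  0.1524] F [-0.25  0.04  0.22] M [-0.04 -0.   -0.01] w 0.996 g 0.0
```

```bash
echo '[-0.012,-0.032,0,-0.01,1,0,0,0.04,0,1,0,0,0.04,0,1,0,0,0.04,0,1,0,0,0,0,1]' > rows.txt && python3 nudge.py rows.txt >/dev/null
python3 - <<'E'
from h import *
to(.478,-.4025,.082,-.236)
t=optics.read_camera("top"); s=optics.read_camera("side")
m=np.zeros((480,800,3),np.uint8); m[:,:400]=cv2.resize(t[190:286,350:430],(400,480)); m[:,400:]=cv2.resize(s[230:350,315:415],(400,480)); cv2.imwrite("pics/pre.png",m)
E
```

```text
turn 0.0108
t 3.3 p [ 0.4779 -0.3914  0.1058] yaw -0.2252 move [-0.0027 -0.0107  0.0238] F [ 0.23  1.51 -0.72] M [0.01 0.05 0.02] w 1.001 g 0.0
```

View pics/pre.png

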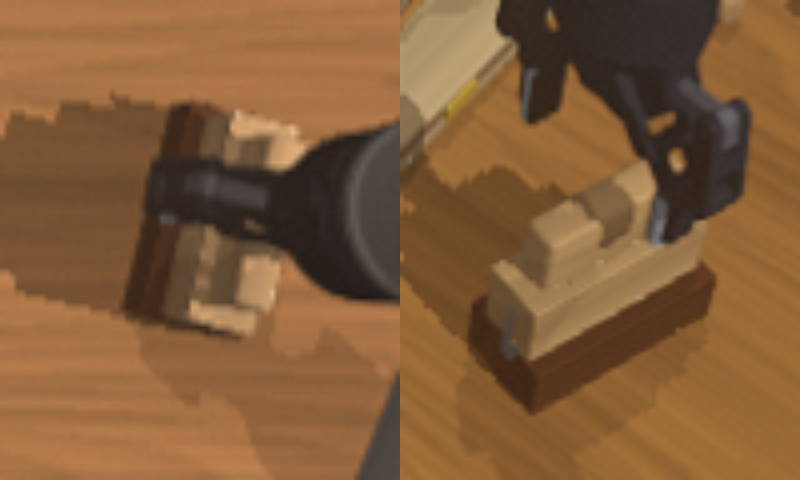

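The fingers straddle the ridge cleanly, about 11 mm off centre towards +y. I'll correct that, then descend.

```bash
echo '[-0.003,-0.01,0,0.01,1,0,0,0,0,1,0,0,0.012,0,1,0,0,0.012,0,1,0,0,0,0,1,0,0,0,0,1]' > rows.txt && python3 nudge.py rows.txt >/dev/null
python3 -c "
from h import *
to(.478,-.4025,.082,-.236)"
```

```text
turn 0.0003
t 4.0 p [ 0.4814 -0.4047  0.0866] yaw -0.2357 move [0.0038 0.0014 0.0046] F [-0.09  0.5   0.06] M [-0.04  0.02  0.09] w 1.001 g 0.0
```

```bash
echo '[0.003,0.001,0.003,0,1,0,0,0,0,0.5,0,0,0,0,0.3,0,0,0,0,0.2,0,0,0,0,0,0,0,0,0,0,0,0,0,0,0,0,0,0,0,0,0,0,0,0,0,0,0,0,0,0]' > rows.txt && python3 nudge.py rows.txt 70 >/dev/null
python3 -c "
from h import *
to(.478,-.4025,.082,-.236)"
```

```text
turn 0.0003
t 5.0 p [ 0.4792 -0.4036  0.0845] yaw -0.2357 move [0.0015 0.0008 0.0025] F [-0.1   0.2   3.28] M [ 0.11 -0.01  0.05] w 0.24 g 70.22334694862366
```

```bash
echo '[0,0,-0.02,0,0,0,0,-0.04,0,0,0,0,-0.04,0,0,0,0,0,0,0,0,0,0,0,0]' > rows.txt && python3 nudge.py rows.txt >/dev/null
python3 -c "
from h import *
to(.505,-.1427,.17,.1)"
```

```text
turn -0.3359
t 5.5 p [ 0.479  -0.4035  0.1845] yaw -0.2359 move [-0.0519  0.2569  0.0145] F [ 0.33  0.09 -1.97] M [ 0.03  0.04 -0.  ] w 0.244 g 69.93736624717712
```

```bash
echo '[0,0,0,-0.112,0,0,0,0,-0.112,0,0,0,0,-0.112,0,-0.01,0.04,0,0,0,-0.01,0.045,0,0,0,-0.01,0.045,0,0,0,-0.01,0.045,0,0,0,-0.01,0.04,0,0,0,-0.002,0.04,0,0,0,0,0,0,0,0,0,0,0,0,0,0,0,0,0,0]' > rows.txt && python3 nudge.py rows.txt >/dev/null
python3 - <<'E'
from h import *
to(.505,-.1427,.17,.1)
t=optics.read_camera("top"); s=optics.read_camera("side")
m=np.zeros((600,800,3),np.uint8); m[:,:400]=cv2.resize(t[165:285,235:315],(400,600)); m[:,400:]=cv2.resize(s[150:285,240:330],(400,600)); cv2.imwrite("pics/st.png",m)
E
```

```text
turn -0.0011
t 6.7 p [ 0.5043 -0.1456  0.1832] yaw 0.0989 move [-0.001   0.0028  0.0132] F [ 0.05 -0.88 -2.98] M [-0.01  0.   -0.04] w 0.247 g 69.97007131576538
```

View pics/st.png

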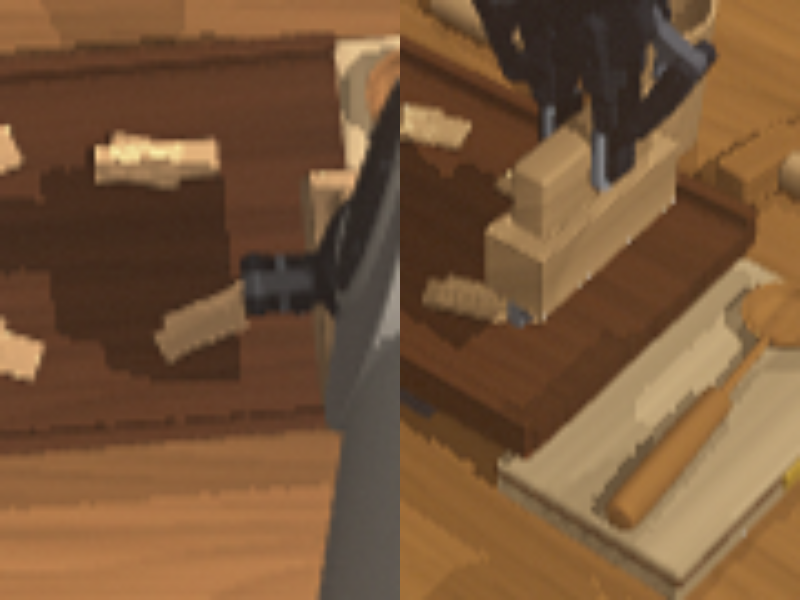

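```bash
echo '[-0.001,0.003,0.015,0,0,0,0,0.015,0,0,0,0,0.015,0,0,0,0,0,0,0,0,0,0,0,0,0,0,0,0,0]' > rows.txt && python3 nudge.py rows.txt >/dev/null
python3 -c "
from h import *
to(.505,-.1427,.17,.1)"
echo '[0,0,0.002,0,0,0,0,0.002,0,0,0,0,0,0,0,0,0,0,0,0]' > rows.txt && python3 nudge.py rows.txt 
python3 -c "
from h import *
to(.505,-.1427,.17,.1)"
```

```text
turn -0.0008
t 7.4 p [ 0.5065 -0.1422  0.14  ] yaw 0.0992 move [ 0.0015 -0.0004 -0.03  ] F [ 0.74 -0.64 -1.2 ] M [-0.01 -0.04 -0.  ] w 0.249 g 69.83625054359436
t: 7.8
eef_pos: [0.506, -0.1415, 0.1353]
tool_rot: [0.0, -0.05, 0.999, 0.0]
contact_force: [-0.4, -0.1, -3.4]
gripper_width: 0.244
grasp_force: 69.9
turn 0.0003
t 7.8 p [ 0.506  -0.1415  0.1353] yaw 0.1003 move [ 0.0011 -0.0011 -0.0347] F [-0.45 -0.15 -3.43] M [0.07 0.03 0.01] w 0.244 g 69.85830545425415
```

```bash
for i in 1 2 3; do echo '[0,0,0.002,0,0,0,0,0,0,0,0,0,0,0,0]' > rows.txt && python3 nudge.py rows.txt | egrep 'pos|contact'; done
```

```text
eef_pos: [0.5059, -0.1415, 0.1332]
contact_force: [-0.4, -0.2, -2.0]
eef_pos: [0.5059, -0.1415, 0.1312]
contact_force: [0.1, 0.6, -2.4]
eef_pos: [0.5059, -0.1415, 0.1292]
contact_force: [0.3, 0.6, -2.5]
```

```bash
for i in 1 2 3 ; do echo '[0,0,0.0015,0,0,0,0,0,0,0,0,0,0,0,0]' > rows.txt && python3 nudge.py rows.txt | egrep 'pos|contact'; done
```

```text
eef_pos: [0.5059, -0.1415, 0.1277]
contact_force: [-0.6, -0.7, -1.2]
eef_pos: [0.5059, -0.1415, 0.1262]
contact_force: [1.1, 0.2, -2.1]
eef_pos: [0.5059, -0.1415, 0.1247]
contact_force: [0.3, -0.3, -2.0]
```

```bash
for i in 1 2 3 ; do echo '[0,0,0.0015,0,0,0,0,0,0,0,0,0,0,0,0]' > rows.txt && python3 nudge.py rows.txt | egrep 'pos|contact'; done
```

```text
eef_pos: [0.5061, -0.1416, 0.1234]
contact_force: [-0.6, 0.9, -2.2]
eef_pos: [0.5062, -0.1415, 0.122]
contact_force: [-0.1, 0.2, 1.8]
eef_pos: [0.5062, -0.1416, 0.1206]
contact_force: [-1.5, 0.7, 5.1]
```

Contact is at TCP z ≈ 0.1235, so the blade stands out about 14 mm. I'll ease off to about 4 N and push the near row.

```bash
echo '[0,0,-0.0012,0,0,0,0,0,0,0,0,0,0,0,0]' > rows.txt && python3 nudge.py rows.txt | egrep 'pos|contact'
echo '[0,0.008,0,0,0,0,0.012,0,0,0,0,0.012,0,0,0,0,0.012,0,0,0,0,0.012,0,0,0,0,0.012,0,0,0,0,0.012,0,0,0,0,0.012,0,0,0]' > rows.txt && python3 nudge.py rows.txt | egrep 'pos|contact'
python3 -c "
from h import *
to(.4768,.1409,.1218,.1)"
```

```text
eef_pos: [0.5062, -0.1415, 0.1216]
contact_force: [-0.1, -0.3, 3.0]
eef_pos: [0.4966, -0.0489, 0.1215]
contact_force: [1.3, -3.5, 3.8]
turn 0.0004
t 11.6 p [ 0.4966 -0.0489  0.1215] yaw 0.1004 move [ 0.0007  0.1908 -0.0003] F [ 1.34 -3.49  3.77] M [-0.94 -0.13  0.03] w 0.244 g 70.69333076477051
```

```bash
echo '[0,0.012,-0.0004,0,0,0,0.012,0,0,0,0,0.012,0,0,0,0,0.012,0,0,0,0,0.012,0,0,0,0,0.012,0,0,0,0,0.012,0,0,0,0,0.012,0,0,0]' > rows.txt && python3 nudge.py rows.txt | egrep 'pos|contact'
python3 - <<'E'
from h import *
to(.4768,.1409,.1218,.1)
t=optics.read_camera("top"); s=optics.read_camera("side")
m=np.zeros((600,800,3),np.uint8); m[:,:400]=cv2.resize(t[165:285,170:250],(400,600)); m[:,400:]=cv2.resize(s[135:255,170:250],(400,600)); cv2.imwrite("pics/mid.png",m)
E
```

```text
eef_pos: [0.4869, 0.0465, 0.1218]
contact_force: [0.5, -3.0, 1.9]
turn 0.0002
t 12.4 p [0.4869 0.0465 0.1218] yaw 0.1002 move [0.0007 0.0949 0.    ] F [ 0.48 -3.02  1.85] M [-0.84 -0.13  0.  ] w 0.248 g 70.64759373664856
```

View pics/mid.png

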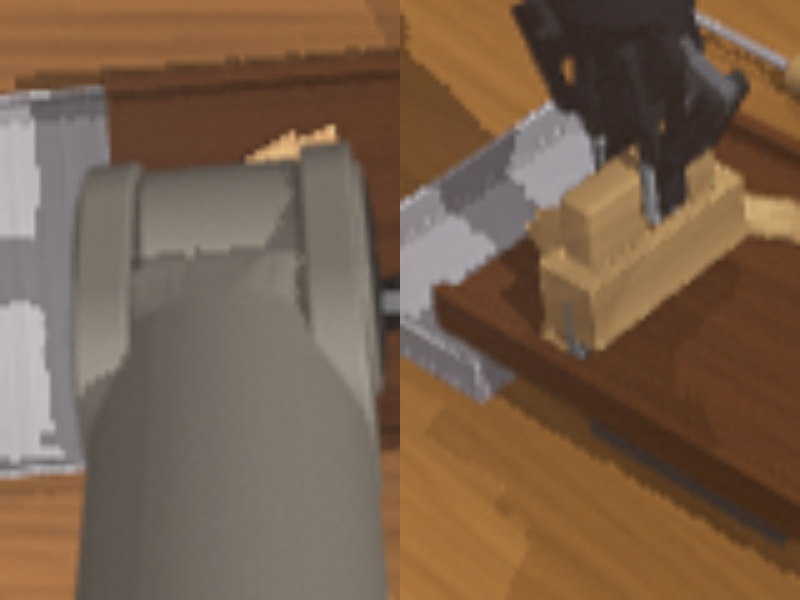

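The scraper is mid-board with chips ahead of its blade. The far-row chip just shows beyond its far end, at right in the side crop (770,215). I'll continue off the end.

```bash
echo '[0,0.012,0,0,0,0,0.012,0,0,0,0,0.012,0,0,0,0,0.012,0,0,0,0,0.012,0,0,0,0,0.012,0,0,0,0,0.01,0,0,0,0,0.008,0,0,0,0,0.006,0,0,0,0,0,0,0,0,0,0,0,0,0]' > rows.txt && python3 nudge.py rows.txt | egrep 'pos|contact'
python3 - <<'E'
from h import *
to(.4768,.1409,.1218,.1)
s=optics.read_camera("side"); cv2.imwrite("pics/end1.png",cv2.resize(s[125:275,150:350],(800,600)))
E
```

```text
eef_pos: [0.477, 0.1413, 0.1215]
contact_force: [-0.2, -0.3, -1.6]
turn 0.0005
t 13.6 p [0.477  0.1413 0.1215] yaw 0.1005 move [ 0.0002 -0.0003 -0.0003] F [-0.19 -0.33 -1.59] M [-0.02  0.05 -0.04] w 0.247 g 69.77199912071228
```

View pics/end1.png

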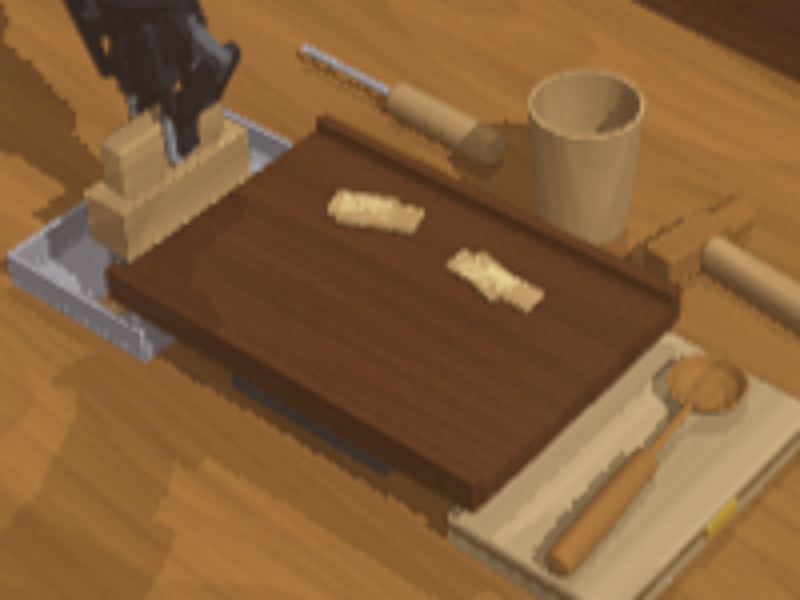

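The near row is off the board. The two far chips are still at (375,212) and (497,280) in the crop, clear of the rim. I'll lift, go back and make the second pass.

```bash
echo '[0,0,-0.02,0,0,0,0,-0.03,0,0,-0.01,-0.04,0,0,0,-0.01,-0.045,0,0,0,-0.012,-0.045,0,0,0,-0.012,-0.045,0,0,0,-0.012,-0.045,0,0,0,-0.01,-0.045,0,0,0,0,0,0,0,0,0,0,0,0,0,0,0,0,0,0]' > rows.txt && python3 nudge.py rows.txt | egrep 'pos|contact'
python3 -c "
from h import *
to(.5697,-.126,.1255,.1)"
```

```text
eef_pos: [0.5692, -0.1149, 0.1714]
contact_force: [-0.5, 0.6, -2.0]
turn 0.001
t 14.75 p [ 0.5692 -0.1149  0.1714] yaw 0.101 move [ 0.0006 -0.0111  0.0459] F [-0.53  0.6  -2.02] M [0.01 0.03 0.06] w 0.245 g 69.93038535118103
```

```bash
echo '[0.001,-0.011,0,0,0,0,0,0.015,0,0,0,0,0.015,0,0,0,0,0.014,0,0,0,0,0,0,0,0,0,0,0,0]' > rows.txt && python3 nudge.py rows.txt | egrep 'pos|contact'
echo '[0,0,0.0025,0,0,0,0,0,0,0,0,0,0,0,0]' > rows.txt && python3 nudge.py rows.txt | egrep 'pos|contact'
echo '[0,0,0.001,0,0,0,0,0,0,0,0,0,0,0,0]' > rows.txt && python3 nudge.py rows.txt | egrep 'pos|contact'
```

```text
eef_pos: [0.5696, -0.1268, 0.1274]
contact_force: [-0.1, 0.1, -2.6]
eef_pos: [0.5701, -0.1271, 0.1258]
contact_force: [-0.7, -0.2, -2.3]
eef_pos: [0.5699, -0.1271, 0.1245]
contact_force: [0.1, 0.3, -2.1]
```

```bash
echo '[0,0,0.0025,0,0,0,0,0,0,0,0,0,0,0,0]' > rows.txt && python3 nudge.py rows.txt | egrep 'pos|contact'
echo '[0,0,0.0004,0,0,0,0.01,0,0,0,0,0.012,0,0,0,0,0.012,0,0,0,0,0.012,0,0,0,0,0.012,0,0,0,0,0.012,0,0,0,0,0.012,0,0,0]' > rows.txt && python3 nudge.py rows.txt | egrep 'pos|contact'
```

```text
eef_pos: [0.5702, -0.1272, 0.1222]
contact_force: [-0.3, 0.4, 2.5]
eef_pos: [0.5615, -0.0444, 0.1216]
contact_force: [1.2, -3.0, 3.9]
```

```bash
echo '[0,0.012,-0.0005,0,0,0,0.012,0,0,0,0,0.012,0,0,0,0,0.012,0,0,0,0,0.012,0,0,0,0,0.012,0,0,0,0,0.012,0,0,0,0,0.012,0,0,0]' > rows.txt && python3 nudge.py rows.txt | egrep 'pos|contact'
echo '[0,0.012,0,0,0,0,0.012,0,0,0,0,0.012,0,0,0,0,0.012,0,0,0,0,0.012,0,0,0,0,0.012,0,0,0,0,0.01,0,0,0,0,0.008,0,0,0,0,0.007,0,0,0,0,0,0,0,0,0,0,0,0,0]' > rows.txt && python3 nudge.py rows.txt | egrep 'pos|contact'
echo '[0,0,-0.03,0,0,0,0,-0.04,0,0,0,-0.045,0,0,0,0,-0.045,0,0,0,0,-0.045,0,0,0,0,-0.045,0,0,0,0,-0.045,0,0,0,0,-0.045,0,0,0,0,-0.045,0,0,0,0,0,0,0,0]' > rows.txt && python3 nudge.py rows.txt | egrep 'pos|contact'
python3 - <<'E'
from h import *
to(.4792,-.4036,.2,-.2357)
t=optics.read_camera("top"); s=optics.read_camera("side"); m=np.zeros((600,800,3),np.uint8); m[:,:400]=cv2.resize(t[165:285,145:225],(400,600)); m[:,400:]=cv2.resize(s[135:255,140:220],(400,600)); cv2.imwrite("pics/end2.png",m)
E
```

```text
eef_pos: [0.5518, 0.051, 0.122]
contact_force: [0.3, -3.4, 2.5]
eef_pos: [0.5417, 0.1471, 0.1214]
contact_force: [-0.5, -0.4, -1.8]
eef_pos: [0.5723, -0.1759, 0.1922]
contact_force: [-0.9, -0.0, -2.3]
turn 0.3247
t 19.95 p [ 0.5723 -0.1759  0.1922] yaw 0.089 move [ 0.0374 -0.2431 -0.0078] F [-0.93 -0.02 -2.3 ] M [-0.02  0.08  0.05] w 0.25 g 69.9330461025238
```

View pics/end2.png

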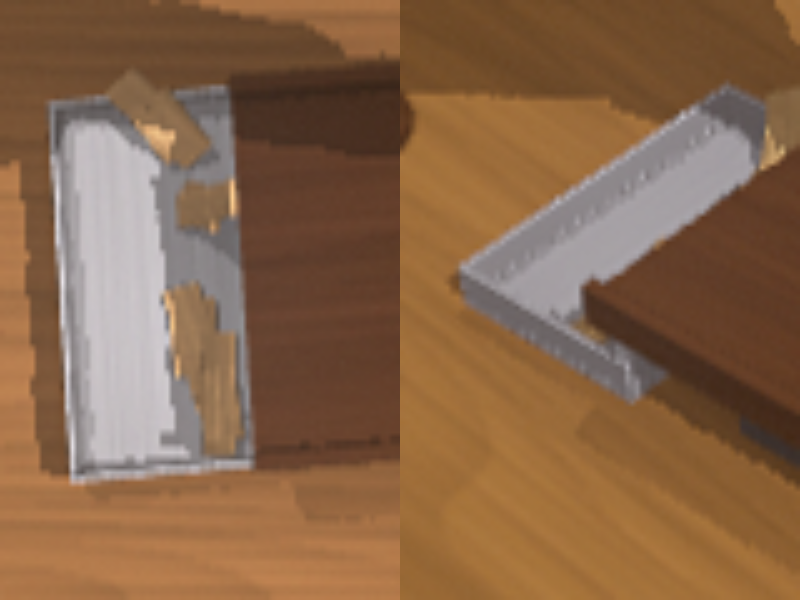

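Four chips are in the tray. One, at left crop (160,115), leans on the tray's far wall, so I'll check its height with a wider side crop before returning the scraper.

Run:
```python
from h import *
t=optics.read_camera("top"); s=optics.read_camera("side"); m=np.zeros((600,800,3),np.uint8); m[:,:400]=cv2.resize(t[170:215,160:190],(400,600),interpolation=cv2.INTER_CUBIC); m[:,400:]=cv2.resize(s[130:190,195:235],(400,600),interpolation=cv2.INTER_CUBIC); cv2.imwrite("pics/chip.png",m)
```

```text
(no output)
```

View pics/chip.png

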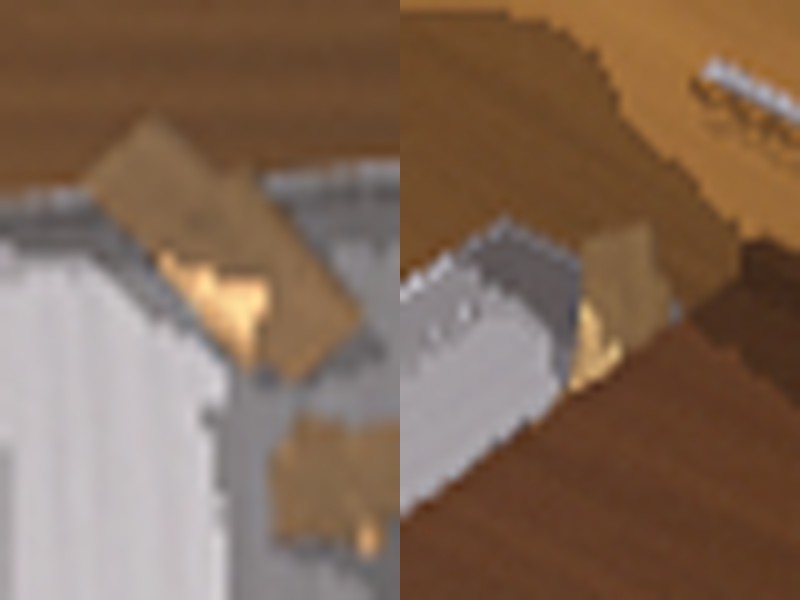

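Run:
```python
from h import *
def tri(a,b):
    o1,d1=ray("top",*a);o2,d2=ray("side",*b)
    k=np.linalg.lstsq(np.c_[d1,-d2],o2-o1,rcond=None)[0]; A,B=o1+k[0]*d1,o2+k[1]*d2; return (A+B)/2,np.linalg.norm(A-B)
c=lambda x,y:(160+x/13.333-.5,170+y/13.333-.5); s=lambda x,y:(195+(x-400)/10-.5,130+y/10-.5)
print(tri(c(118,152),s(617,232)),tri(c(150,118),s(650,225)),tri(c(85,185),s(585,240)))
lo=onz("top",*c(325,350),.012)[:2]; up=onz("top",*c(118,152),.04)[:2]; print(lo,up)
T=np.array([.511,.1777]);ex=np.array([.995,.095]);ey=np.array([-.095,.995]);m=(lo+up)/2-T;print("tray xy",m@ex,m@ey, onz("top",*c(222,250),.025))
```

```text
(array([0.61723169, 0.21431617, 0.0337239 ]), np.float64(0.0022953150869903308)) (array([0.62412351, 0.2074628 , 0.03596117]), np.float64(0.0021965834557625564)) (array([0.61072868, 0.22148452, 0.03073827]), np.float64(0.0021513119691836213))
[0.5798116  0.17309947] [0.61719283 0.21229562]
tray xy 0.08848947051349353 0.006609847409992533 [0.59906552 0.19302831 0.025     ]
```

The leaning chip's centre is about 22 mm high and 18 mm inside the outline, resting stably, so all four chips qualify. Now I'll return the scraper.

```bash
echo '[0,0,0,0.11,0,0,0,0,0.11,0,0,0,0,0.105,0,0.007,-0.04,0,0,0,0.007,-0.045,0,0,0,0.007,-0.045,0,0,0,0.007,-0.045,0,0,0,0.005,-0.04,0,0,0,0.004,-0.028,0,0,0,0,0,0,0,0,0,0,0,0,0,0,0,0,0,0]' > rows.txt && python3 nudge.py rows.txt >/dev/null
python3 -c "
from h import *
to(.4792,-.4036,.0845,-.2357)"
```

```text
turn 0.0144
t 21.35 p [ 0.4851 -0.3929  0.1916] yaw -0.2213 move [ 0.0032 -0.0117  0.1071] F [-0.15 -0.87 -2.66] M [0.02 0.01 0.01] w 0.242 g 69.96826887130737
```

```bash
echo '[0.003,-0.0115,0,0.0145,0,0,0,0,0,0,0,0,0.03,0,0,0,0,0.03,0,0,0,0,0.01,0,0,0,0,0,0,0,0,0,0,0,0,0,0,0,0,0]' > rows.txt && python3 nudge.py rows.txt >/dev/null
python3 -c "
from h import *
to(.4792,-.4036,.0845,-.2357)"
```

```text
turn -0.0037
t 22.15 p [ 0.4789 -0.4069  0.1236] yaw -0.2394 move [0.0005 0.0033 0.0391] F [-0.01  0.15 -2.14] M [-0.02  0.02 -0.05] w 0.247 g 69.93763089179993
```

```bash
echo '[0.0005,0.0033,0,-0.0037,0,0,0,0,0,0,0,0,0.015,0,0,0,0,0.012,0,0,0,0,0.007,0,0,0,0,0,0,0,0,0,0,0,0,0,0,0,0,0]' > rows.txt && python3 nudge.py rows.txt >/dev/null
python3 -c "
from h import *
to(.4792,-.4036,.0845,-.2357)"
```

```text
turn -0.0002
t 22.95 p [ 0.4786 -0.4031  0.0883] yaw -0.2359 move [-0.0007 -0.0004  0.0038] F [ 0.28 -0.72 -1.89] M [-0.04  0.02 -0.04] w 0.245 g 70.02472043037415
```

```bash
echo '[0,0,0.002,0,0,0,0,0.0015,0,0,0,0,0,0,0,0,0,0,0,0,0,0,0,0,0]' > rows.txt && python3 nudge.py rows.txt |egrep 'pos|contact'
echo '[0,0,0.0005,0,0,0,0,0,0,0,0,0,0,0,0]' > rows.txt && python3 nudge.py rows.txt |egrep 'pos|contact'
```

```text
eef_pos: [0.4784, -0.4027, 0.0845]
contact_force: [0.8, -0.2, -3.3]
eef_pos: [0.4785, -0.4027, 0.0845]
contact_force: [-2.5, 1.5, 4.9]
```

Seated: the reading went from −2.4 to +4.9 N at the same height as when I gripped it. Now I'll let go and withdraw straight up.

```bash
echo '[0,0,0,0,0.3,0,0,0,0,0.5,0,0,0,0,0.8,0,0,0,0,1,0,0,0,0,1,0,0,0,0,1,0,0,0,0,1,0,0,-0.02,0,1,0,0,-0.03,0,1,0,0,-0.04,0,1,0,0,-0.04,0,1,0,0.04,0,0,1,0,0.04,0,0,1,0,0.04,0,0,1,0,0,0,0,1,0,0,0,0,1,0,0,0,0,1,0,0,0,0,1]' > rows.txt && python3 nudge.py rows.txt
python3 - <<'E'
from h import *
t=optics.read_camera("top"); a=cv2.imread("pics/top0.png"); cv2.imwrite("pics/top_end.png",t)
s=optics.read_camera("side"); b=cv2.imread("pics/side0.png")
for n,x,y,r in(("top",t,a,(205,262,370,417)),("side",s,b,(265,335,328,398))):
    A=[cv2.cvtColor(i[r[0]:r[1],r[2]:r[3]],cv2.COLOR_BGR2GRAY).astype(np.float32) for i in(x,y)]
    print(n,"shift px",cv2.phaseCorrelate(A[1],A[0]),"absdiff",np.abs(A[0]-A[1]).mean())
m=np.zeros(t.shape[:2],np.uint8); m[176:258,205:300]=t[176:258,205:300,2]>140; print("chip px on board",m.sum())
to(0,0,0)
E
```

```text
t: 25.55
eef_pos: [0.5058, -0.2876, 0.2141]
tool_rot: [-0.0, 0.119, 0.993, -0.0]
contact_force: [0.3, -0.8, 0.5]
gripper_width: 1.003
grasp_force: 0.0
top shift px ((-0.06701713805630405, 0.42595667073763366), 0.22646127674314712) absdiff 31.558416
side shift px ((0.09394869071182654, 0.6028696663298518), 0.9570039529123424) absdiff 5.669592
chip px on board 252
t 25.65 p [ 0.5059 -0.2873  0.214 ] yaw -0.2377 move [0.5593 0.1602 0.2139] F [-0.08  0.72 -0.34] M [ 0.   -0.   -0.02] w 0.998 g 0.0
```

```bash
python3 -c "
from station import bot, optics, job
print(job.hand_in())"
```

```text
the job is handed in; nothing more can be done
None
```

I wiped all four chips into the tray, put the scraper back on its rest within about 2 mm of where it was, let go and handed the job in; one chip leans on the tray's wall, about 18 mm inside its outline, and no verdict was returned.

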